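# Feel for the hidden release notch of the lens case

### The job

Open the white lens case by its hidden release: starting on the yellow dot, run a fingertip lightly along the top of the black ridge on the case's front edge until you feel the notch, then press gently down inside the notch until the latch is fully down and the clear lid pops ajar, and take the hand away. Nothing is grasped: do not touch the lid itself, and leave the other things where they stand.

Things in the scene. Friction and masses are not known exactly. Their poses are not given: they have to be found in the camera images.
- case: white lens case fixed to the table, 240 deep (its x) x 370 wide (its y) mm, deck 50 mm high. Origin: centre of its underside, on the table. Its x points from the ridge side to the hinge side (roughly away from the robot), y to the left along the ridge, z up. The deck is free for 33 mm behind the ridge, then the lid begins
- ridge_mid (a point): middle of the ridge's length, on its top face, 72 mm above the table; axes as the case's. The rigid black ridge is straight and level, 14 mm wide, 350 mm long along the case's y, and stands 22 mm above the deck at x = -100 mm in the case's frame. The notch is somewhere in it: its centre within 50 mm of this point either way, different every time and not reported
- dot (a point): yellow dot, 10 mm across, flat on the top of the ridge near its left end; the point is the centre of the dot, on the ridge's top face (x = -100, y = +150, z = 72 mm in the case's frame)
- ridge_start: the dotted end piece of the ridge, y = +125 to +175 mm in the case's frame, flush with the rest (joints within 0.2 mm). Its origin and axes are those of the case
- ridge_run: the plain piece of the ridge that a fingertip passes over after the dot, y = +75 to +115 mm in the case's frame, flush with the rest (joints within 0.2 mm). Its origin and axes are those of the case
- latch (a joint): the notch is a 46 mm gap right across the ridge, open at front and back, with upright end walls; its floor is the dark grey latch, 43 x 13 mm, top 8 mm below the ridge top when up. Value: how far the latch has been pressed: 0 = up, 0.007 = fully down (m). It yields to about 5 to 8 N straight down, and stays where it is left; as it goes down it lifts the lid with it
- lid: clear lid with grey rim, 164 x 242 x 5 mm, flush with the deck when shut, hinged along its rear edge. Origin: middle of the hinge line at its top face, axes as the case's when shut. It tilts up about 0.21 rad (its front edge rises about 34 mm) when the latch is fully down, and stays so
- objective: small steel microscope objective, 28 mm across, 42 mm tall, standing loose on the case's left wing; origin at its underside centre. Only to be left alone
- lens_cap: black lens cap, 36 mm across, 10 mm thick, loose on the case's right wing; origin at its underside centre. Only to be left alone
- vial_amber: amber vial with black cap, 28 mm across, 55 mm tall, on the table to the right; origin at its underside centre. Only to be left alone
- vial_blue: clear vial with blue cap, 28 mm across, 55 mm tall, on the table to the right; origin at its underside centre. Only to be left alone
- dish: white dish, 90 mm across, 16 mm high, on the table to the left; origin at its underside centre. Only to be left alone
- slide_box: green slide box, 85 x 35 x 32 mm, on the table to the left; origin at its underside centre. Only to be left alone
- lens_brush: lens brush, 140 mm long, lying on the table to the right; origin at its underside. Only to be left alone

How it is judged:
By the outcome, as a careful person would: the job done as asked, in the order asked, and still so for the second after the job is handed in, with the robot touching nothing.
It also fails if it takes over 72 s, if anything falls off the work surface, if the arm or the gripper's body presses on something with over 40 N, if the wrist force passes 120 N, or if a joint passes its speed limit or range.

### The arm

A 6-joint arm with a two-finger parallel gripper is mounted at the origin on the work surface. World frame = base frame: x ahead of the robot, y to its left, z up, the work surface at z = 0. Lengths are in m, angles in degrees, forces in N, time in s.
With the tool pointing down it reaches from about 0.25 to 0.725 m from the base axis. Payload 9.7 kg.
Tool frame: the origin (TCP) lies midway between the tips of the shut fingers; the grasp point (between the pads) lies 19 mm behind it; z points along the fingers, y is the direction in which the jaws open and shut (so a half turn about z gives the same grasp; the last joint's range is limited). The gripper opens to 85 mm and grips with 20 to 120 N. Pads are 22 mm wide; open, the fingers measure 114 mm over their backs; the gripper's body (76 mm by 85 mm) begins 54 mm behind the grasp point. The pads swing forward as they close: fully open they stand 13 mm farther back than shut.
Start: joints at [64.343, 4.979, 10.078, 95.1, 0, 90], TCP at [0.238, 0.496, 0.231] pointing down, gripper open.
Joint ranges: [-179.16, 179.16], [-48.56, 103.87], [-65.8, 70.77], [-126.05, 130.52], [-82.76, 87.17], [-180, 180]. Speed limits (degrees/s): [127.2, 127.2, 147.25, 180, 180, 180].

### API

Orientations are given as [roll, pitch, yaw] about the fixed x, y, z axes, in that order (R = Rz(yaw) Ry(pitch) Rx(roll)).
In Python, from workcell import get_obs, camera, get_calibration, job_done gives the robot as it stands.
- The arm moves only by the tool play_rows, never from a script. Its argument "commands" is text: rows parted by semicolons, each of 5 numbers parted by spaces: the opening, from 0 (shut) to 1 (fully open), then the shift along the world's x, y, z in mm, then the turn about the world's z in degrees. A call has 1 to 10 rows; each row is the pose to reach, as a shift and turn from the pose commanded when the call began; what a row does not reach only later rows make up. A row lasts 1/12 s, in which the tool goes at most 41.7 mm and 7.16 degrees, less where a joint would pass 70% of its speed; a pose out of reach is approached as far as the arm can. A call with a gripper value outside its range is refused whole. The fingers move at their own pace and stop on an object; "force" is the grip in N (left out, the last holds). Time passes only in rows, so rows that repeat a pose let the fingers close. It gives the time, the measured TCP pose, the force and the opening at its end, in the units of the state.
- get_obs(): the state, without advancing time (a new reading comes with each control period).
- camera(name): name is "scene" or "top" or "wrist"; returns the picture (400x640x3 uint8, red, green, blue); there is no depth.
- get_calibration(name): a dict with "fx", "fy", "cx", "cy" (pixels), "eye" and "attitude" of the camera in the world; the wrist camera has in their place "mount" (4x4, takes a point from camera to tool coordinates, whose origin is the TCP and whose axes are the flange's). Camera axes: x right, y down, z forward; pixel columns grow to the right and rows downward; lengths in m; the calibration is good to about 2 mm. A picture is of the moment at which its call begins: read the wrist's pose just before it. get_calibration takes no time and is no camera call.
- job_done(): hands the job in, once; it reports no verdict.
The state is a dict: "time": time; "q": joint angles; "qd": joint speeds; "joint_efforts": joint torques, N m; "ee_pos": TCP position; "tcp_rot": TCP orientation; "wrist_force": force on the tool from outside, world axes, zero at the start; "torque": the same for the moment, N m; "opening": finger opening in m.
Only numpy, scipy, OpenCV 4.12 (cv2) and the standard library are available. Lean on these libraries where they do the work, as an engineer would, in place of code of your own. Each camera call takes 0.05 s, during which the arm holds its last target.

## Working session

There is one attempt and no reset: what is moved stays moved. The work goes in short steps, Python scripts to look and compute and a tool call to move; the robot and the scene stay as the last step left them, time stands still between calls to the robot, and variables do not carry over. Pictures are saved under pics/ and viewed, and the job is handed in when it is done.

Besides the shell and the picture viewer there is one more tool, called after "Request:" in YAML: its name, and indented under it one key for each argument. play_rows: Moves the arm, as the interface text tells. Its arguments: {"type":"object","properties":{"commands":{"type":"string"},"force":{"type":"number"}},"required":["commands"]}

```bash
mkdir -p pics
python3 - <<'E'
from workcell import *
import cv2
print(get_obs())
for n in("top","scene","wrist"):
    print(n,get_calibration(n))
for n in("top","scene"):
    cv2.imwrite(f"pics/{n}0.png",camera(n)[:,:,::-1])
E
```

```text
{'time': 0.0, 'q': array([6.43426263e+01, 5.00902363e+00, 1.00348878e+01, 9.51001461e+01,
       1.98287227e-04, 8.99988384e+01]), 'qd': array([ 0.0186804 , -0.00741042, -0.05767053, -0.01496779, -0.09578406,
        0.1095904 ]), 'joint_efforts': array([ 7.87475929e-04, -5.20386314e+01,  4.64805400e+01,  1.62004289e-02,
        1.27862822e-04,  8.26559216e-06]), 'ee_pos': array([0.23804163, 0.4955594 , 0.23060688]), 'tcp_rot': array([-1.79925718e+02, -1.99793030e-04,  1.54343788e+02]), 'wrist_force': array([ 0.42474644, -0.27542711,  0.1079157 ]), 'torque': array([ 0.04080212, -0.0090293 , -0.03285776]), 'opening': 0.08518701662586745}
top {'fx': 449.63564440310296, 'fy': 449.63564440310296, 'cx': 317.7092766202152, 'cy': 205.3267471363962, 'eye': array([ 0.32930035, -0.00851796,  1.46463244]), 'attitude': array([-169.21115326,    0.67353064,  -91.09003369])}
scene {'fx': 417.72115382021167, 'fy': 417.72115382021167, 'cx': 324.34224755185033, 'cy': 200.50729951846373, 'eye': array([ 1.41008837, -0.2792992 ,  0.66203664]), 'attitude': array([-124.09296626,   -0.7908183 ,   71.54839263])}
wrist {'fx': 330.164467740395, 'fy': 330.164467740395, 'cx': 318.22247865943933, 'cy': 198.84151513952733, 'mount': array([[ 9.08644744e-04, -9.43888584e-01, -3.30262797e-01,
         8.46996731e-02],
       [ 9.99999560e-01,  7.80650907e-04,  5.20182313e-04,
        -6.81089798e-04],
       [-2.33174195e-04, -3.30263124e-01,  9.43888878e-01,
        -1.41632945e-01],
       [ 0.00000000e+00,  0.00000000e+00,  0.00000000e+00,
         1.00000000e+00]])}
```

View pics/top0.png

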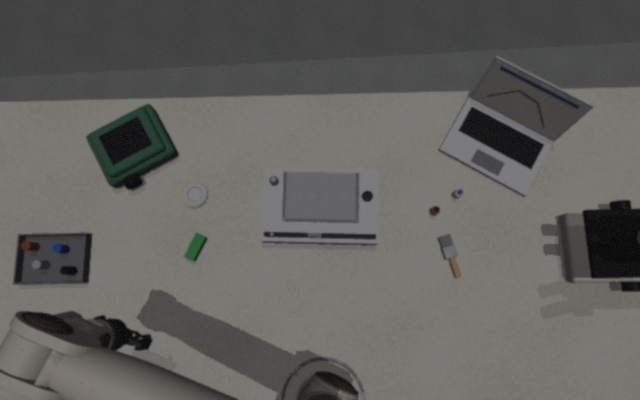

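View pics/scene0.png

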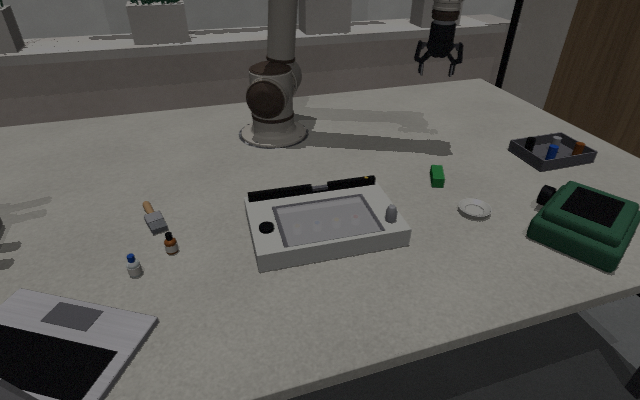

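The top view shows the case (cols 263–379), the ridge along row ~236 and the dot near (271,234). I'll measure these now.

```bash
cat > h.py <<'E'
import numpy as np, cv2
from scipy.spatial.transform import Rotation as R
from workcell import *
def cam_pose(n,obs=None):
    c=get_calibration(n)
    if n!="wrist": return R.from_euler('xyz',c['attitude'],degrees=True).as_matrix(),c['eye'],c
    T=R.from_euler('xyz',obs['tcp_rot'],degrees=True).as_matrix()
    return T@c['mount'][:3,:3], T@c['mount'][:3,3]+obs['ee_pos'],c
def ray(n,uv,z,obs=None):
    M,e,c=cam_pose(n,obs)
    uv=np.atleast_2d(uv)
    d=np.c_[(uv[:,0]-c['cx'])/c['fx'],(uv[:,1]-c['cy'])/c['fy'],np.ones(len(uv))]@M.T
    return e+d*((z-e[2])/d[:,2])[:,None]
def proj(n,p,obs=None):
    M,e,c=cam_pose(n,obs)
    q=(np.atleast_2d(p)-e)@M
    return np.c_[q[:,0]/q[:,2]*c['fx']+c['cx'],q[:,1]/q[:,2]*c['fy']+c['cy']]
E
python3 - <<'E'
from h import *
im=cv2.imread('pics/top0.png')
cv2.imwrite('pics/topz.png',cv2.resize(im[160:250,255:385],None,fx=6,fy=6,interpolation=cv2.INTER_CUBIC))
im2=cv2.imread('pics/scene0.png')
cv2.imwrite('pics/scz.png',cv2.resize(im2[165:275,235:415],None,fx=4.4,fy=4.4,interpolation=cv2.INTER_CUBIC))
for n,i in(('top',im),('scene',im2)):
    h=cv2.cvtColor(i,cv2.COLOR_BGR2HSV)
    m=cv2.inRange(h,(20,120,70),(35,255,255))
    k,l,s,c=cv2.connectedComponentsWithStats(m)
    for a,b in zip(s[1:],c[1:]): print(n,a,b,ray(n,b,.072))
E
```

```text
top [270 233   4   3  10] [271.5 233.8] [[0.50762408 0.14864454 0.072     ]]
scene [365 176   3   2   4] [366.   176.75] [[0.50893066 0.15112647 0.072     ]]
```

```bash
ls -la pics
```

```text
total 1208
drwxr-xr-x 2 agent agent   4096 Dec  6 12:17 .
drwxr-xr-x 3 agent agent   4096 Dec  6 12:17 ..
-rw-r--r-- 1 agent agent 333852 Dec  6 12:17 scene0.png
-rw-r--r-- 1 agent agent 290483 Dec  6 12:17 scz.png
-rw-r--r-- 1 agent agent 338369 Dec  6 12:17 top0.png
-rw-r--r-- 1 agent agent 259169 Dec  6 12:17 topz.png
```

View pics/topz.png

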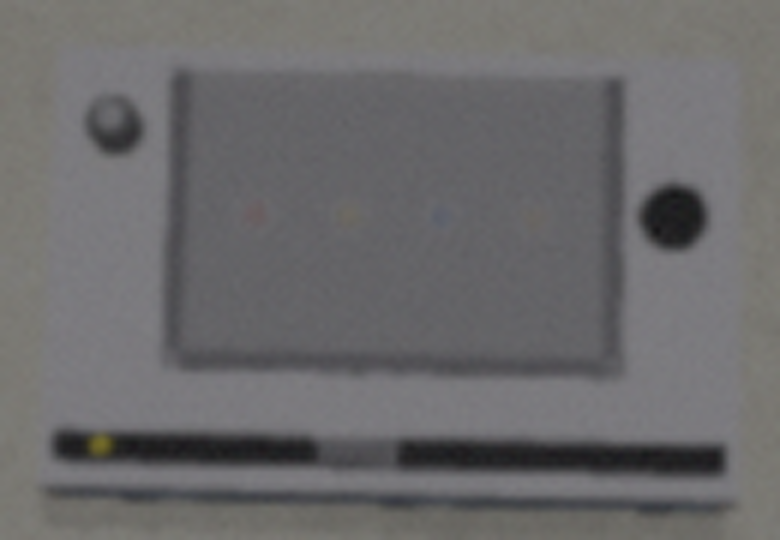

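View pics/scz.png

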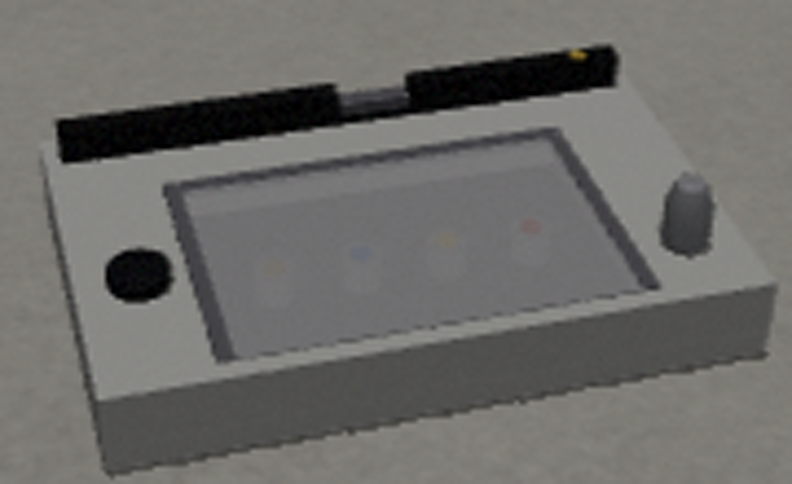

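Dot, ridge and notch (enlarged cols 318–398, so about px 308–321) are all visible. I'll measure the ridge line.

Run:
```python
from h import *
im=cv2.imread('pics/top0.png')
g=cv2.cvtColor(im,cv2.COLOR_BGR2GRAY)
m=((g<62)).astype(np.uint8); m[:228]=0;m[241:]=0;m[:,:260]=0;m[:,382:]=0
k,l,s,c=cv2.connectedComponentsWithStats(m)
P=[]
for i in range(1,k):
    if s[i][4]>60:
        print(s[i],c[i]); ys,xs=np.where(l==i); 
        a=ray('top',[[xs.min()-.5,ys[xs<xs.min()+3].mean()],[xs.max()+.5,ys[xs>xs.max()-3].mean()]],.072); print(a)
        P.append(ray('top',np.c_[xs,ys],.072)[:,:2])
P=np.vstack(P); f=cv2.fitLine(P.astype(np.float32),cv2.DIST_L2,0,.01,.01).ravel(); print(f,np.degrees(np.arctan2(f[1],f[0])))
```

```text
[273 233  35   4 132] [290.46212121 234.49242424]
[[0.50575601 0.1455222  0.072     ]
 [0.50218799 0.03637829 0.072     ]]
[321 234  54   5 209] [347.42583732 235.784689  ]
[[ 0.49916823 -0.00406559  0.072     ]
 [ 0.49261288 -0.17176901  0.072     ]]
[ 0.04268525  0.9990886   0.49953818 -0.01914795] 87.553566
```

Request:
play_rows:
  commands: "0 25 -30 0 -7; 0 52 -65 0 -14; 0 80 -100 0 -21; 0 108 -138 0 -28; 0 135 -172 0 -35; 0 162 -207 0 -42; 0 190 -242 0 -49; 0 216 -277 0 -56; 0 243 -312 0 -62; 0 269 -347 0 -66.8"
  force: 40

```text
time: 0.93
ee_pos: [0.4929, 0.1668, 0.2311]
tcp_rot: [-180.0, -0.0, 87.2]
wrist_force: [0.9, 1.8, -0.2]
opening: 0.0
```

Request:
play_rows:
  commands: "0 0 0 0 0; 0 0 0 0 0; 0 0 0 0 0; 0 0 0 0 0"

```text
time: 1.27
ee_pos: [0.4916, 0.1696, 0.2312]
tcp_rot: [-180.0, -0.0, 87.6]
wrist_force: [1.0, -0.6, 0.5]
opening: -0.0
```

```bash
cat > w.py <<'E'
from h import *
import sys
o=get_obs(); print(o)
im=camera('wrist')[:,:,::-1]
cv2.imwrite(f'pics/{sys.argv[1]}.png',im)
h=cv2.cvtColor(im,cv2.COLOR_BGR2HSV)
m=cv2.inRange(h,(20,120,60),(35,255,255))
k,l,s,c=cv2.connectedComponentsWithStats(m)
for a,b in zip(s[1:],c[1:]): 
    if a[4]>15: print(a,b,ray('wrist',b,.072,o))
print('tcp px',proj('wrist',o['ee_pos'],o))
E
python3 w.py w1
```

```text
{'time': 1.2667, 'q': array([1.90238692e+01, 8.65046325e-01, 5.78211220e+00, 9.49354086e+01,
       1.17042580e-02, 1.11387419e+02]), 'qd': array([ 0.84094244, -0.26420168,  0.07597005,  0.00275537, -0.01711799,
        0.0394344 ]), 'joint_efforts': array([-1.11339994e+00, -4.70671606e+01,  4.64756978e+01, -1.74998859e-02,
       -3.02953657e-02, -2.78317220e-04]), 'ee_pos': array([0.49158144, 0.16955575, 0.23118755]), 'tcp_rot': array([-1.79978652e+02, -4.20916745e-03,  8.76364477e+01]), 'wrist_force': array([ 1.02008942, -0.58553548,  0.49232339]), 'torque': array([-0.00195431,  0.02853679, -0.00725238]), 'opening': -2.8469969555760714e-05}
[332 194  10  10  80] [336.5   198.125] [[0.50878856 0.14891798 0.072     ]]
tcp px [[317.77828576 266.09250728]]
```

View pics/w1.png

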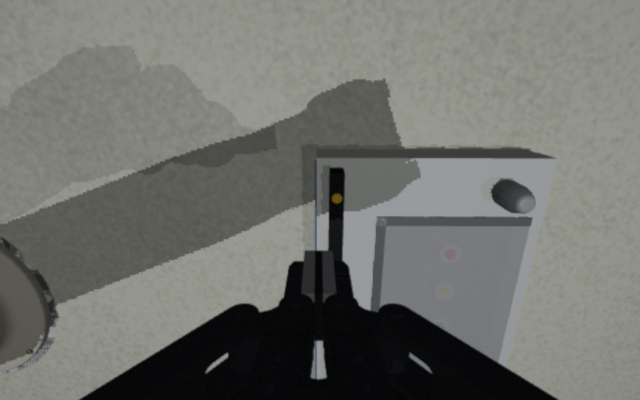

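The wrist view shows the dot at (336,198), i.e. (0.509,0.149), which agrees with the top and scene views. The shut fingers are at (318,266). I'll move above the dot.

Request:
play_rows:
  commands: "0 17 -20.5 -30 0; 0 17 -20.5 -60 0; 0 17 -20.5 -90 0; 0 17 -20.5 -115 0; 0 17 -20.5 -130 0; 0 17 -20.5 -140 0; 0 17 -20.5 -140 0; 0 17 -20.5 -140 0; 0 17 -20.5 -140 0; 0 17 -20.5 -140 0"

```text
time: 2.15
ee_pos: [0.5098, 0.1488, 0.0928]
tcp_rot: [179.9, -0.0, 87.6]
wrist_force: [-0.2, 1.0, -1.0]
opening: 0.0002
```

```bash
python3 w.py w2
```

```text
{'time': 2.15, 'q': array([ 1.62680484e+01,  1.80495016e+00, -8.55712182e+00,  7.95094659e+01,
       -1.17544981e-04,  1.08699069e+02]), 'qd': array([-0.22624045,  0.12945822, -0.16139253, -0.08602054, -0.09144772,
        0.03054473]), 'joint_efforts': array([ 1.36132836e-01, -4.84518778e+01,  4.64268565e+01,  3.86664397e-03,
        3.70391368e-03, -1.78055784e-04]), 'ee_pos': array([0.50976521, 0.14875664, 0.09278835]), 'tcp_rot': array([ 1.79878281e+02, -4.10732644e-02,  8.75690233e+01]), 'wrist_force': array([-0.2178246 ,  0.97683424, -1.03882914]), 'torque': array([-0.00972908,  0.0012469 ,  0.00941834]), 'opening': 0.0001893622073598373}
[307 238  18  13 189] [315.45502646 244.47089947] [[0.50859195 0.14995545 0.072     ]]
tcp px [[317.77933786 266.09233478]]
```

View pics/w2.png

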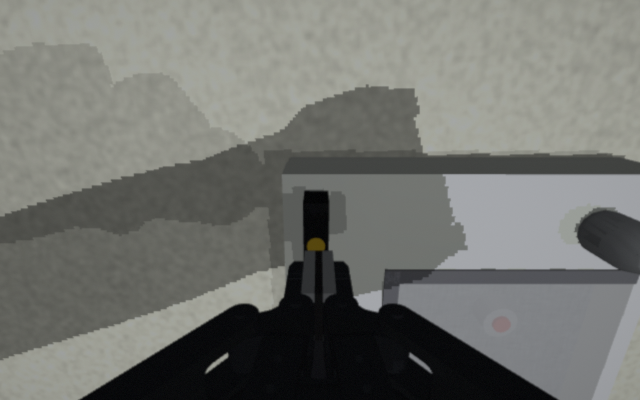

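Request:
play_rows:
  commands: "0 -1 0 -5 0; 0 -1 0 -10 0; 0 -1 0 -13 0; 0 -1 0 -14 0; 0 -1 0 -14 0; 0 -1 0 -14 0"

```text
time: 2.7
ee_pos: [0.508, 0.1482, 0.0772]
tcp_rot: [-180.0, 0.0, 87.5]
wrist_force: [0.2, 0.2, 0.2]
opening: -0.0
```

Request:
play_rows:
  commands: "0 0 0 -0.5 0; 0 0 0 -1 0; 0 0 0 -1.5 0; 0 0 0 -2 0; 0 0 0 -2 0"

```text
time: 3.12
ee_pos: [0.5081, 0.1483, 0.0752]
tcp_rot: [-180.0, 0.0, 87.5]
wrist_force: [0.4, 0.2, 0.9]
opening: 0.0004
```

Request:
play_rows:
  commands: "0 0 1 -0.5 0; 0 0 1 -1 0; 0 0 1 -1.5 0; 0 0 1 -2 0; 0 0 1 -2 0"

```text
time: 3.53
ee_pos: [0.5081, 0.1493, 0.0732]
tcp_rot: [-180.0, 0.0, 87.5]
wrist_force: [0.2, -0.3, 0.2]
opening: -0.0
```

Request:
play_rows:
  commands: "0 0 0 -0.3 0; 0 0 0 -0.6 0; 0 0 0 -0.6 0"

```text
time: 3.78
ee_pos: [0.5081, 0.1493, 0.0726]
tcp_rot: [-180.0, 0.0, 87.5]
wrist_force: [-0.0, -0.1, 0.0]
opening: -0.0001
```

Request:
play_rows:
  commands: "0 0 0 -0.3 0; 0 0 0 -0.5 0; 0 0 0 -0.5 0"

```text
time: 4.03
ee_pos: [0.5081, 0.1493, 0.0721]
tcp_rot: [-180.0, 0.0, 87.5]
wrist_force: [0.8, 0.8, 0.0]
opening: -0.0001
```

Request:
play_rows:
  commands: "0 0 0 -0.2 0; 0 0 0 -0.3 0; 0 0 0 -0.3 0"

```text
time: 4.28
ee_pos: [0.5081, 0.1493, 0.0721]
tcp_rot: [180.0, -0.0, 87.5]
wrist_force: [-0.6, 0.4, 2.7]
opening: 0.0003
```

Request:
play_rows:
  commands: "0 0 0 -0.1 0; 0 0 0 -0.1 0"

```text
time: 4.45
ee_pos: [0.5081, 0.1493, 0.0721]
tcp_rot: [180.0, -0.0, 87.5]
wrist_force: [-1.1, -0.9, 4.9]
opening: 0.0
```

Request:
play_rows:
  commands: "0 -0.1 -2 0 0; 0 -0.2 -4 0 0; 0 -0.3 -6 0 0; 0 -0.3 -8 0 0; 0 -0.4 -10 0 0"

```text
time: 4.87
ee_pos: [0.5079, 0.1393, 0.072]
tcp_rot: [180.0, -0.0, 87.5]
wrist_force: [0.4, 4.1, 5.4]
opening: -0.0002
```

Request:
play_rows:
  commands: "0 -0.1 -2 0.2 0; 0 -0.2 -4 0.2 0; 0 -0.3 -6 0.2 0; 0 -0.3 -8 0.2 0; 0 -0.4 -10 0.2 0; 0 -0.5 -12 0.2 0; 0 -0.6 -14 0.2 0; 0 -0.6 -15 0.2 0"

```text
time: 5.53
ee_pos: [0.5071, 0.1241, 0.0721]
tcp_rot: [180.0, -0.0, 87.5]
wrist_force: [-0.3, 3.3, 5.3]
opening: 0.0002
```

Request:
play_rows:
  commands: "0 -0.1 -2 0 0; 0 -0.2 -4 0 0; 0 -0.3 -6 0 0; 0 -0.3 -8 0 0; 0 -0.4 -10 0 0; 0 -0.5 -12 0 0; 0 -0.6 -14 0 0; 0 -0.6 -15 0 0"

```text
time: 6.2
ee_pos: [0.5064, 0.1091, 0.072]
tcp_rot: [-180.0, -0.0, 87.5]
wrist_force: [-0.9, 5.1, 5.6]
opening: 0.0003
```

Request:
play_rows:
  commands: "0 -0.1 -2 0.2 0; 0 -0.2 -4 0.2 0; 0 -0.3 -6 0.2 0; 0 -0.3 -8 0.2 0; 0 -0.4 -10 0.2 0; 0 -0.5 -12 0.2 0; 0 -0.6 -14 0.2 0; 0 -0.6 -15 0.2 0"

```text
time: 6.87
ee_pos: [0.5058, 0.0939, 0.0721]
tcp_rot: [-180.0, 0.0, 87.5]
wrist_force: [0.6, 2.6, 3.3]
opening: 0.0001
```

Request:
play_rows:
  commands: "0 -0.1 -2 0 0; 0 -0.2 -4 0 0; 0 -0.3 -6 0 0; 0 -0.3 -8 0 0; 0 -0.4 -10 0 0; 0 -0.5 -12 0 0; 0 -0.6 -14 0 0; 0 -0.6 -15 0 0"

```text
time: 7.53
ee_pos: [0.5052, 0.0789, 0.0721]
tcp_rot: [-180.0, 0.0, 87.5]
wrist_force: [-0.5, 1.5, 1.3]
opening: 0.0001
```

Request:
play_rows:
  commands: "0 -0.1 -2 -0.2 0; 0 -0.2 -4 -0.2 0; 0 -0.3 -6 -0.2 0; 0 -0.3 -8 -0.2 0; 0 -0.4 -10 -0.2 0"

```text
time: 7.95
ee_pos: [0.5049, 0.0691, 0.072]
tcp_rot: [180.0, -0.0, 87.5]
wrist_force: [-0.1, 1.7, 3.1]
opening: -0.0002
```

Request:
play_rows:
  commands: "0 -0.1 -2 0 0; 0 -0.2 -4 0 0; 0 -0.3 -6 0 0; 0 -0.3 -8 0 0; 0 -0.4 -10 0 0; 0 -0.5 -12 0 0; 0 -0.6 -14 0 0; 0 -0.6 -15 0 0"

```text
time: 8.62
ee_pos: [0.5042, 0.054, 0.0719]
tcp_rot: [-180.0, 0.0, 87.5]
wrist_force: [-0.5, 1.2, 0.8]
opening: -0.0001
```

Request:
play_rows:
  commands: "0 -0.1 -2 -0.2 0; 0 -0.2 -4 -0.2 0; 0 -0.3 -6 -0.2 0; 0 -0.3 -8 -0.2 0; 0 -0.4 -10 -0.2 0"

```text
time: 9.03
ee_pos: [0.504, 0.0442, 0.0719]
tcp_rot: [180.0, -0.0, 87.5]
wrist_force: [-0.1, 2.6, 3.3]
opening: 0.0003
```

Request:
play_rows:
  commands: "0 -0.1 -2 0 0; 0 -0.2 -4 0 0; 0 -0.2 -5 0 0; 0 -0.2 -5 0 0"

```text
time: 9.37
ee_pos: [0.5037, 0.039, 0.0719]
tcp_rot: [180.0, 0.0, 87.5]
wrist_force: [-0.6, 1.7, 4.8]
opening: 0.0
```

Request:
play_rows:
  commands: "0 -0.1 -2 0 0; 0 -0.2 -4 0 0; 0 -0.2 -5 0 0; 0 -0.2 -5 0 0"

```text
time: 9.7
ee_pos: [0.5035, 0.0341, 0.0718]
tcp_rot: [180.0, 0.0, 87.5]
wrist_force: [0.5, 1.8, 5.3]
opening: -0.0004
```

Request:
play_rows:
  commands: "0 -0.1 -2 0 0; 0 -0.2 -4 0 0; 0 -0.2 -4 0 0; 0 -0.2 -4 0 0"

```text
time: 10.03
ee_pos: [0.5029, 0.0298, 0.0712]
tcp_rot: [-179.9, 0.0, 87.5]
wrist_force: [0.2, 0.2, -0.7]
opening: 0.0001
```

Request:
play_rows:
  commands: "0 -0.1 -2 0 0; 0 -0.2 -4 0 0; 0 -0.2 -4 0 0; 0 -0.2 -4 0 0"

```text
time: 10.37
ee_pos: [0.5031, 0.0261, 0.0717]
tcp_rot: [-180.0, 0.0, 87.5]
wrist_force: [-0.3, 0.7, 0.1]
opening: -0.0
```

The force fell to zero at y≈0.031, so the trailing edge has left the ridge and the notch is found. I'll move to the notch centre at y≈0.016, staying at ridge-top height, and take a look.

Request:
play_rows:
  commands: "0 -0.1 -2 0 0; 0 -0.2 -4 0 0; 0 -0.3 -6 0 0; 0 -0.4 -8 0 0; 0 -0.4 -9.5 0 0; 0 -0.4 -9.5 0 0; 0 -0.4 -9.5 0 0"

```text
time: 10.95
ee_pos: [0.5027, 0.0167, 0.0718]
tcp_rot: [180.0, -0.0, 87.5]
wrist_force: [-1.8, 0.2, 0.2]
opening: 0.0002
```

Run:
```python
from h import *
o=get_obs();print(o['ee_pos'],o['wrist_force'],o['time'])
a=cv2.resize(camera('scene')[165:275,235:415,::-1],None,fx=4.4,fy=4.4,interpolation=cv2.INTER_CUBIC)
cv2.imwrite('pics/s1.png',a); cv2.imwrite('pics/w3.png',camera('wrist')[:,:,::-1])
```

```text
[0.50270025 0.01669183 0.07177644] [-1.84903584  0.20268677  0.21358033] 10.95
```

View pics/s1.png

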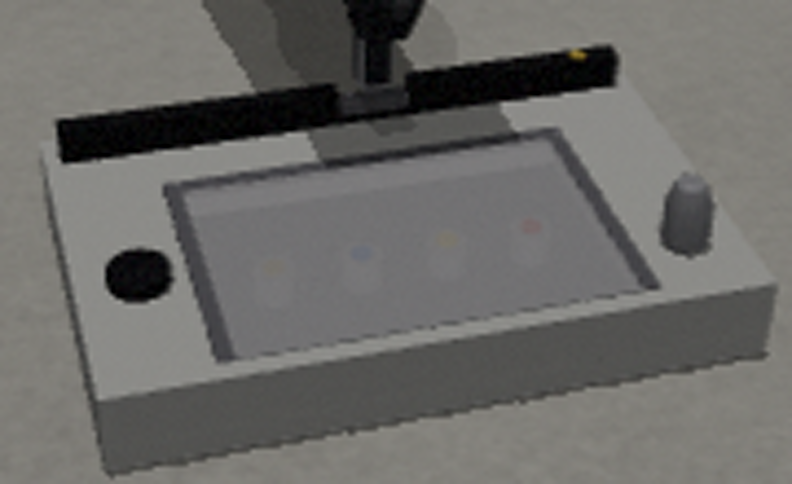

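View pics/w3.png

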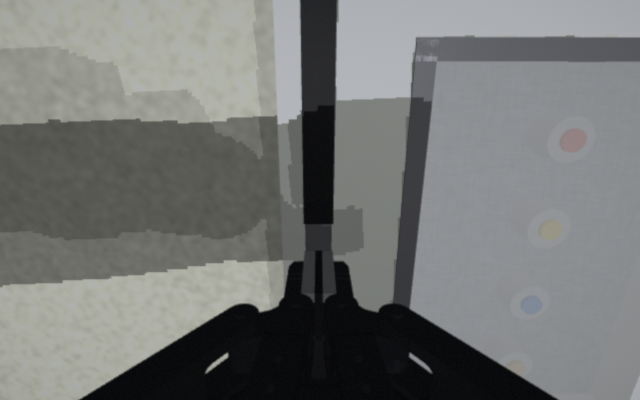

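The fingertip hangs inside the notch. In the enlarged scene view the fingers span cols 352–392 and the notch 337–408. In the wrist view the notch wall is at row ~224, ahead of the tip. The lid is still shut. Next I'll press down.

Request:
play_rows:
  commands: "0 0 0 -1 0; 0 0 0 -2 0; 0 0 0 -3 0; 0 0 0 -4 0; 0 0 0 -5 0; 0 0 0 -6 0; 0 0 0 -6.5 0; 0 0 0 -6.5 0"

```text
time: 11.72
ee_pos: [0.5026, 0.0168, 0.0651]
tcp_rot: [-180.0, 0.0, 87.5]
wrist_force: [0.0, 0.7, -0.0]
opening: 0.0003
```

Request:
play_rows:
  commands: "0 0 0 -0.4 0; 0 0 0 -0.8 0; 0 0 0 -1.2 0; 0 0 0 -1.6 0; 0 0 0 -2 0; 0 0 0 -2 0"

```text
time: 12.22
ee_pos: [0.5028, 0.0168, 0.0637]
tcp_rot: [180.0, -0.0, 87.5]
wrist_force: [-1.7, -0.4, 5.0]
opening: -0.0004
```

Request:
play_rows:
  commands: "0 0 0 -0.4 0; 0 0 0 -0.8 0; 0 0 0 -1.2 0; 0 0 0 -1.6 0; 0 0 0 -2 0; 0 0 0 -2 0"

```text
time: 12.72
ee_pos: [0.5028, 0.0168, 0.0618]
tcp_rot: [180.0, -0.0, 87.5]
wrist_force: [-2.3, 0.1, 5.9]
opening: 0.0003
```

Request:
play_rows:
  commands: "0 0 0 -0.4 0; 0 0 0 -0.8 0; 0 0 0 -1.2 0; 0 0 0 -1.6 0; 0 0 0 -2 0; 0 0 0 -2.4 0; 0 0 0 -2.8 0; 0 0 0 -3.2 0; 0 0 0 -3.2 0"

```text
time: 13.47
ee_pos: [0.5027, 0.0168, 0.0585]
tcp_rot: [180.0, -0.0, 87.5]
wrist_force: [-2.1, -1.2, 5.1]
opening: -0.0001
```

Request:
play_rows:
  commands: "0 0 0 -0.3 0; 0 0 0 -0.6 0; 0 0 0 -0.9 0; 0 0 0 -1.2 0; 0 0 0 -1.2 0"

```text
time: 13.88
ee_pos: [0.5028, 0.0168, 0.0574]
tcp_rot: [180.0, -0.0, 87.5]
wrist_force: [-2.4, 0.4, 6.0]
opening: -0.0002
```

Request:
play_rows:
  commands: "0 0 0 -0.2 0; 0 0 0 -0.4 0; 0 0 0 -0.4 0"

```text
time: 14.13
ee_pos: [0.5028, 0.0168, 0.057]
tcp_rot: [180.0, -0.0, 87.5]
wrist_force: [-2.0, -0.2, 5.4]
opening: 0.0001
```

Request:
play_rows:
  commands: "0 0 0 -0.2 0; 0 0 0 -0.3 0; 0 0 0 -0.3 0"

```text
time: 14.38
ee_pos: [0.5027, 0.0168, 0.0569]
tcp_rot: [180.0, -0.0, 87.5]
wrist_force: [-2.8, -1.5, 7.7]
opening: 0.0001
```

Request:
play_rows:
  commands: "0 0 0 -0.2 0; 0 0 0 -0.3 0; 0 0 0 -0.3 0"

```text
time: 14.63
ee_pos: [0.5028, 0.0168, 0.0569]
tcp_rot: [180.0, -0.0, 87.5]
wrist_force: [-4.1, 0.5, 9.5]
opening: 0.0002
```

The latch has bottomed: z stays at 56.9 mm (7 mm of travel) while the force rises. I'll withdraw straight up, then look.

Request:
play_rows:
  commands: "0 0 0 1 0; 0 0 0 3 0; 0 0 0 7 0; 0 0 0 14 0; 0 0 0 24 0; 0 0 0 40 0; 0 0 0 60 0; 0 0 0 85 0; 0 0 0 110 0; 0 0 0 130 0"

```text
time: 15.47
ee_pos: [0.5029, 0.0168, 0.1888]
tcp_rot: [179.9, -0.0, 87.5]
wrist_force: [1.3, -0.6, 1.1]
opening: 0.0002
```

Request:
play_rows:
  commands: "0 -20 0 20 0; 0 -40 0 40 0; 0 -60 0 50 0; 0 -80 0 60 0; 0 -90 0 60 0; 0 -90 0 60 0; 0 -90 0 60 0"

```text
time: 16.05
ee_pos: [0.4129, 0.0168, 0.246]
tcp_rot: [179.9, -0.0, 87.5]
wrist_force: [0.1, 0.2, 0.2]
opening: 0.0002
```

Run:
```python
from h import *
o=get_obs();print(o['ee_pos'],o['wrist_force'],o['time'])
a=cv2.resize(camera('scene')[145:275,235:415,::-1],None,fx=4.4,fy=4.4,interpolation=cv2.INTER_CUBIC)
cv2.imwrite('pics/s2.png',a)
im=camera('top')[:,:,::-1]; cv2.imwrite('pics/top2.png',im)
d=cv2.absdiff(im,cv2.imread('pics/top0.png')).max(2);
```

```text
[0.41294691 0.0167861  0.24596533] [0.1444861  0.17495189 0.24912531] 16.05
```

View pics/s2.png

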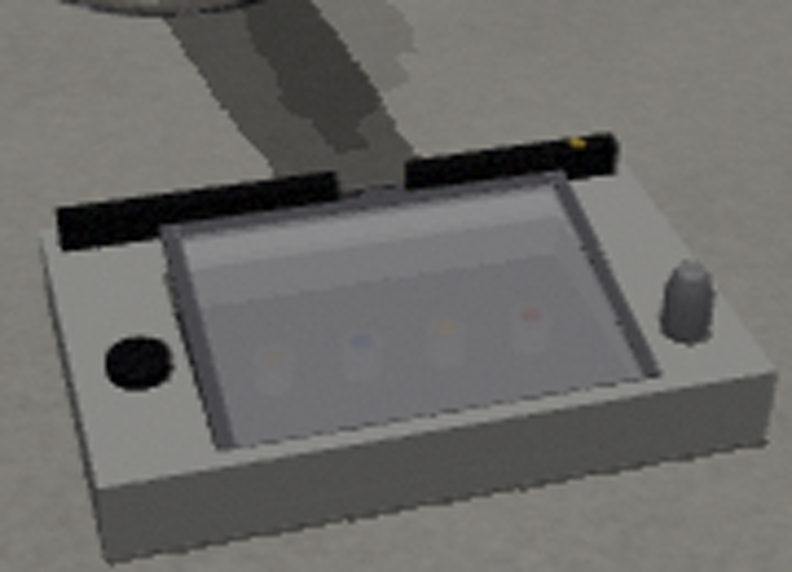

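View pics/top2.png

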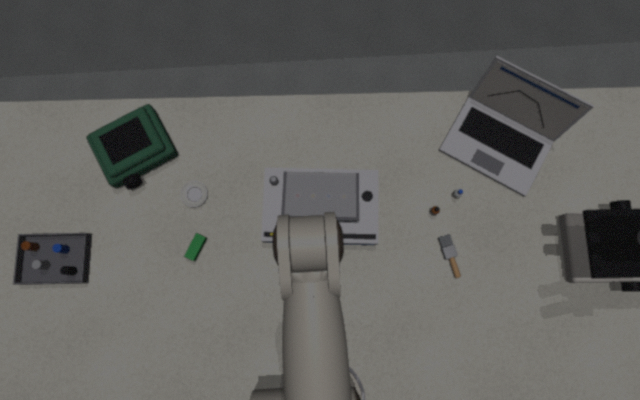

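The scene view shows the lid's front rim raised from about row 216 to row 173 in the enlarged crop, and nothing else has shifted. I'll check the rise numerically before handing in.

Run:
```python
from h import *
# front-left lid corner: case frame x=-60,y=+121; yaw -2.45deg
a=np.radians(-2.45);X=np.array([np.cos(a),np.sin(a)]);Y=np.array([-np.sin(a),np.cos(a)])
dot=np.array([.5085,.1495]);c=dot+.1*X-.15*Y
for ang in(0,.15,.21):
  hx=-.06+.164
  for y in(.121,-.121):
    p=np.r_[c+(hx-.164*np.cos(ang))*X+y*Y,.05+.164*np.sin(ang)]
    uv=proj('scene',p)[0]; print(ang,y,uv,'crop2',(uv-[235,145])*4.4)
job_done()
```

```text
0 0.121 [359.9896191  192.55311255] crop2 [549.95432403 209.2336952 ]
0 -0.121 [270.99900884 205.70194944] crop2 [158.39563887 267.08857753]
0.15 0.121 [360.79542641 185.1882204 ] crop2 [553.49987619 176.82816976]
0.15 -0.121 [270.56495823 198.12801044] crop2 [156.48581622 233.76324592]
0.21 0.121 [361.25498671 182.42203214] crop2 [555.52194152 164.65694142]
0.21 -0.121 [270.46147342 195.29543883] crop2 [156.03048305 221.29993085]
the job is handed in; nothing more can be done
```

The lens case is open: the latch went fully down, the lid popped ajar, and I have handed the job in.

- **Slide:** with the fingers shut, I touched down on the yellow dot and ran along the ridge top. The readings were about 1 to 5.6 N, so a little firm in places. The force fell to zero at y ≈ 0.03 m, which marked the notch.
- **Press:** I centred the fingertip in the notch and pressed straight down. The latch yielded at about 5 to 6 N. It stopped after 7 mm, when the force climbed to 9.5 N with no further movement.
- **Withdrawal:** I lifted the hand straight up and back, clear of the case, with wrist force near zero.

**Last checks:**
- **Lid:** its front edge rose about 10 px in the scene view, which matches the expected 0.21 rad after a small calibration offset that was already there with the lid shut.
- **Other things:** nothing had visibly moved in the scene and top pictures, judged by eye. In the last top picture the arm hides part of the case's front.
- **Time:** it took about 16 s of the 72 s allowed, and no check failed.

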